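# Line up the carved owl family by height

### The job

Set out the four carved owls on the display board for the fair: one on each blue felt spot, standing upright in the middle of it, in order of height, with the tallest at the end next to the green leaf dish and the smallest at the end next to the sharpening stone. They may face any way. Do not knock any owl over, and leave the dish and the stone where they are.

Things in the scene. Friction and masses are not known exactly. Their poses are not given: they have to be found in the camera images.
- owl_tall: The tallest of four loose carved owls, dark brown walnut, 120 mm high, 130 g +-30 %. Body: upright cylinder 50 mm across from the base to 72 mm up (grip here, from any side), then a narrower head with white eyes and ear tufts. Origin: centre of its flat underside; z up, face to -x. Starts upright on the table, any yaw, 85 mm or more from other owls.
- owl_second: The second tallest of four loose carved owls, pale yellowish limewood, 98 mm high, 100 g +-30 %. Body: upright cylinder 46 mm across from the base to 58 mm up (grip here, from any side), then a narrower head with white eyes and ear tufts. Origin: centre of its flat underside; z up, face to -x. Starts upright on the table, any yaw, 85 mm or more from other owls.
- owl_third: The third tallest of four loose carved owls, black ebony, 76 mm high, 70 g +-30 %. Body: upright cylinder 44 mm across from the base to 45 mm up (grip here, from any side), then a narrower head with white eyes and ear tufts. Origin: centre of its flat underside; z up, face to -x. Starts upright on the table, any yaw, 85 mm or more from other owls.
- owl_small: The smallest of four loose carved owls, reddish mahogany, 54 mm high, 45 g +-30 %. Body: upright cylinder 40 mm across from the base to 32 mm up (grip here, from any side), then a narrower head with white eyes and ear tufts. Origin: centre of its flat underside; z up, face to -x. Starts upright on the table, any yaw, 85 mm or more from other owls.
- spot_1: The first (leftmost, +y end) of four equal blue felt spots in a row, counted from the robot's left; 64 mm across, 90 mm apart, on a fixed wooden board (90 x 360 mm, 15 mm high), yaw within 0.2 rad. Origin: centre of the spot's top face, 19 mm above the table, where an owl's origin goes. x: across the row, away from the robot; y: along it, to the left; z up.
- spot_2: The second of four equal blue felt spots in a row, counted from the robot's left; 64 mm across, 90 mm apart, on a fixed wooden board (90 x 360 mm, 15 mm high), yaw within 0.2 rad. Origin: centre of the spot's top face, 19 mm above the table, where an owl's origin goes. x: across the row, away from the robot; y: along it, to the left; z up.
- spot_3: The third of four equal blue felt spots in a row, counted from the robot's left; 64 mm across, 90 mm apart, on a fixed wooden board (90 x 360 mm, 15 mm high), yaw within 0.2 rad. Origin: centre of the spot's top face, 19 mm above the table, where an owl's origin goes. x: across the row, away from the robot; y: along it, to the left; z up.
- spot_4: The fourth (rightmost, -y end) of four equal blue felt spots in a row, counted from the robot's left; 64 mm across, 90 mm apart, on a fixed wooden board (90 x 360 mm, 15 mm high), yaw within 0.2 rad. Origin: centre of the spot's top face, 19 mm above the table, where an owl's origin goes. x: across the row, away from the robot; y: along it, to the left; z up.
- leaf_dish: Round green carved leaf dish, scalloped, about 110 mm across and 20 mm high, loose on the table (0.5 kg), 140 mm beyond the centre of the last spot at one end of the row: the left end at some starts, the right end at others. The tallest owl goes at this end. Origin: centre of its underside. Leave alone.
- stone: Two-layer sharpening stone, dark grey below and cream above, 50 x 110 x 24 mm, its length along y, loose on the table (0.5 kg), 140 mm beyond the centre of the last spot at the other end of the row, where the smallest owl goes. Origin: centre of its underside. Leave alone.
Mind the look-alikes: they are no part of the job. What is shaped like the owl_second but orange or turquoise is not meant.

How it is judged:
By the outcome, as a careful person would: the job done as asked, in the order asked, and still so for the second after the job is handed in, with the robot touching nothing.
It also fails if it takes over 112 s, if anything falls off the work surface, if the arm or the gripper's body presses on something with over 40 N, if the wrist force passes 120 N, or if a joint passes its speed limit or range.

### The arm

A 6-joint arm with a two-finger parallel gripper is mounted at the origin on the work surface. World frame = base frame: x ahead of the robot, y to its left, z up, the work surface at z = 0. Lengths are in m, angles in rad, forces in N, time in s.
With the tool pointing down it reaches from about 0.35 to 0.775 m from the base axis. Payload 5.5 kg.
Tool frame: the origin (TCP) lies at the very end of the fingers, on their centre line; the grasp point (between the pads) lies 19 mm behind it; z points along the fingers, y is the direction in which the jaws open and shut (so a half turn about z gives the same grasp; the last joint's range is limited). The gripper opens to 85 mm and grips with 20 to 120 N. Pads are 22 mm wide; open, the fingers measure 114 mm over their backs; the gripper's body (76 mm by 85 mm) begins 54 mm behind the grasp point. The pads swing forward as they close: fully open they stand 13 mm farther back than shut.
Start: joints at [1.192, 0.313, 0.046, 1.304, 0, 1.431], TCP at [0.136, 0.559, 0.231] pointing down, gripper open.
Joint ranges: [-2.76, 2.76], [-0.86, 1.69], [-1.03, 1.26], [-2.2, 2.34], [-1.47, 1.5], [-3.14, 3.14]. Speed limits (rad/s): [2.57, 2.57, 3.14, 3.14, 3.14, 3.14].

### API

Orientations are given as a unit quaternion [w, x, y, z].
In Python, from workcell import env gives the robot as it stands. The module is installed in compiled form; this text tells all that it offers.
- The arm moves only by the tool play_rows, never from a script. Its argument "motion" is a list of rows, each an object of numbers: "dx", "dy", "dz": the shift along the world's x, y, z in mm; "twist": the turn about the world's z in degrees; "gripper": the closure in counts, from 0 (fully open) to 255 (shut). A call has 1 to 20 rows; each row is the pose to reach, as a shift and turn from the pose commanded when the call began; what a row does not reach only later rows make up. A row lasts 1/8 s, in which the tool goes at most 62.5 mm and 10.7 degrees, less where a joint would pass 70% of its speed; a pose out of reach is approached as far as the arm can. A call with a gripper value outside its range is refused whole. The fingers move at their own pace and stop on an object; "force" is the grip in N (left out, the last holds). Time passes only in rows, so rows that repeat a pose let the fingers close. It gives the time, the measured TCP pose, the force and the opening at its end, in the units of the state.
- env.get_state(): the state, without advancing time (a new reading comes with each control period).
- env.read_camera(name): name is "side" or "top"; returns a dict with "color" (480x640x3 uint8, red, green, blue), "fx", "fy", "cx", "cy" (pixels), "dist" ([k1, k2, p1, p2, k3] as OpenCV has them; the pictures are not rectified), "R" (3x3) and "t" (3): a world point X has camera coordinates R X + t. Camera axes: x right, y down, z forward; pixel columns grow to the right and rows downward; lengths in m; the calibration is good to about 2 mm. A picture is of the moment at which its call begins. There is no depth.
- env.hand_in(): hands the job in, once; it reports no verdict.
The state is a dict: "clock": time; "joint_pos": joint angles; "qvel": joint speeds; "tau": joint torques, N m; "tcp_pos": TCP position; "orientation": TCP orientation; "wrist_force": force on the tool from outside, world axes, zero at the start; "ft_torque": the same for the moment, N m; "finger_gap": finger opening in m.
Only numpy, scipy, OpenCV 4.12 (cv2) and the standard library are available. Lean on these libraries where they do the work, as an engineer would, in place of code of your own. Each camera call takes 0.05 s, during which the arm holds its last target. There are 200 camera calls.

## Working session

There is one attempt and no reset: what is moved stays moved. The work goes in short steps, Python scripts to look and compute and a tool call to move; the robot and the scene stay as the last step left them, time stands still between calls to the robot, and variables do not carry over. Pictures are saved under pics/ and viewed, about 12 in all and at most 16, crops included, and the job is handed in when it is done.

Besides the shell and the picture viewer there is one more tool, called after "Request:" as name(argument=value, ...) on one line, values as JSON. play_rows: Moves the arm, as the interface text tells. Its arguments: {"type":"object","properties":{"motion":{"type":"array"},"force":{"type":"number"}},"required":["motion"]}

```bash
mkdir -p pics
python3 - <<'E'
from workcell import env
import cv2,numpy as np
for n in("top","side"):
    c=env.read_camera(n); cv2.imwrite(f"pics/{n}0.png",c["color"][:,:,::-1])
    print(n,c["fx"],c["cx"],c["cy"],c["dist"],(-c["R"].T@c["t"]).round(3),c["R"].round(2).tolist())
print(env.get_state())
E
```

```text
top 593.9468183066565 309.40508289476725 233.2834280407524 [-0.12801546  0.          0.          0.          0.        ] [0.355 0.015 1.023] [[-0.0, -1.0, -0.02], [-0.98, 0.0, -0.19], [0.19, 0.01, -0.98]]
side 596.0257038505862 322.8910140196266 246.8691909560744 [-0.18665847  0.          0.          0.          0.        ] [ 0.313 -0.824  0.852] [[0.97, -0.24, 0.0], [-0.16, -0.66, -0.73], [0.18, 0.71, -0.68]]
{'clock': 0.1, 'joint_pos': array([ 1.19240398e+00,  3.13935192e-01,  4.50789506e-02,  1.30360283e+00,
       -1.06184411e-05,  1.43121038e+00]), 'qvel': array([-0.00182499, -0.00316285,  0.00278828,  0.00014281, -0.00105757,
        0.00200848]), 'tau': array([ 2.11194514e-03, -4.81727135e+01,  2.99243009e+01,  1.28182996e-02,
       -7.53537870e-05, -8.60515392e-07]), 'tcp_pos': array([0.135844  , 0.55824605, 0.23048684]), 'orientation': array([-2.07784862e-04,  1.19119629e-01,  9.92879561e-01, -8.05003789e-04]), 'wrist_force': array([-0.67862573, -0.06688554, -0.44408262]), 'ft_torque': array([-0.02648473, -0.00457065,  0.00463779]), 'finger_gap': 0.08547618640792505}
```

View pics/top0.png

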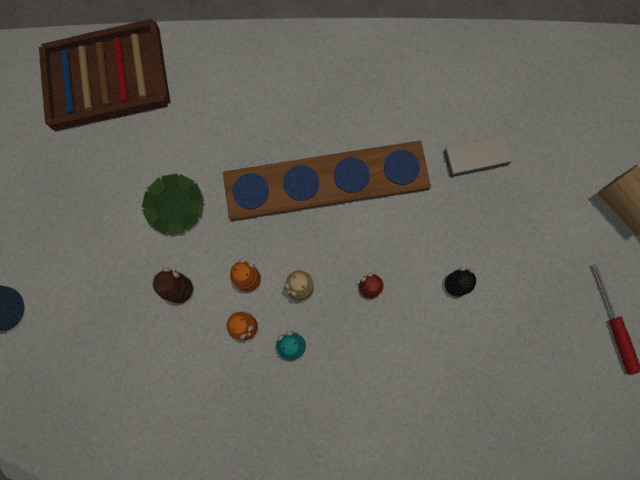

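View pics/side0.png

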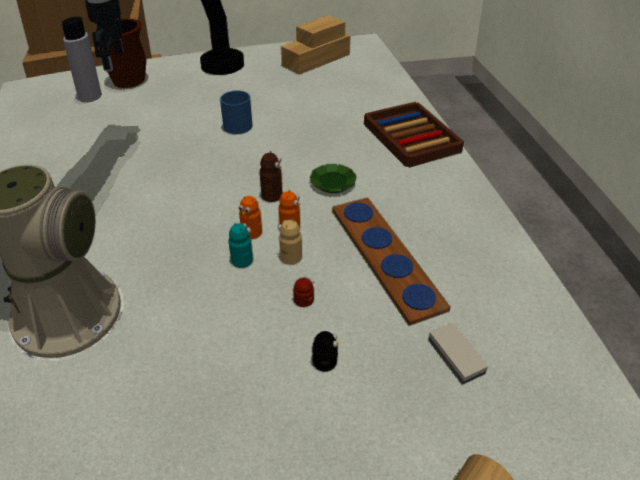

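Dish at the left, stone at the right, so the order is tall→spot_1, lime→spot_2, black→spot_3, red→spot_4. In the top view: tall (172,286), lime (299,285), red (371,286), black (461,282), spots at (250,191), (301,183), (351,175), (402,167).

```bash
cat > h.py <<'E'
from workcell import env
import cv2,numpy as np
def toplane(c,uv,z):
    K=np.array([[c["fx"],0,c["cx"]],[0,c["fy"],c["cy"]],[0,0,1]])
    p=cv2.undistortPoints(np.float64(uv).reshape(-1,1,2),K,np.array(c["dist"]))[:,0]
    d=np.c_[p,np.ones(len(p))]@np.array(c["R"]); C=-np.array(c["R"]).T@c["t"]
    return (C+d*((z-C[2])/d[:,2])[:,None])[:,:2],C
def mask(im,kind):
    h,s,v=[a.astype(int) for a in cv2.split(cv2.cvtColor(im,cv2.COLOR_RGB2HSV))]
    return {"tall":(v<85)&(s>90)&((h<16)|(h>172)),
     "second":(s>65)&(h>12)&(h<28)&(v>70),
     "third":(v<38),
     "small":((h<6)|(h>172))&(s>130)&(v>50),
     "blue":(h>100)&(h<130)&(s>90),"orange":(h<13)&(s>190)&(v>120),"teal":(h>80)&(h<98)&(s>120),
     "green":(h>40)&(h<80)&(s>90)}[kind].astype(np.uint8)
def blobs(c,kind,amin=100):
    m=cv2.morphologyEx(mask(c["color"],kind),cv2.MORPH_CLOSE,np.ones((3,3)))
    return [q for q in cv2.findContours(m,cv2.RETR_EXTERNAL,cv2.CHAIN_APPROX_NONE)[0] if cv2.contourArea(q)>amin]
def owl(c,q,r):
    """axis xy from silhouette: azimuth bisector and nearest rim point on z=0"""
    X,C=toplane(c,q,0); e=X-C[:2]
    a0=np.arctan2(*e.mean(0)[::-1]); a=(np.arctan2(e[:,1],e[:,0])-a0+np.pi)%(2*np.pi)-np.pi
    az=a0+(a.max()+a.min())/2; half=(a.max()-a.min())/2
    u=np.array([np.cos(az),np.sin(az)]); d=(e@u).min()+r
    return C[:2]+u*d, d*np.sin(half)
R=dict(tall=.025,second=.023,third=.022,small=.020,orange=.023,teal=.023)
E
cat > m.py <<'E'
from h import *
for n in("top","side"):
    c=env.read_camera(n)
    for k,r in R.items():
        for q in blobs(c,k):
            m=cv2.boundingRect(q); p,rr=owl(c,q,r)
            if .2<p[0]<.75 and abs(p[1])<.4: print(n,k,m,p.round(4),"r",rr.round(4))
    for k,z in(("blue",.019),("green",.01)):
        for q in blobs(c,k):
            p=toplane(c,cv2.fitEllipse(q)[0],z)[0][0]
            if .2<p[0]<.75 and abs(p[1])<.4: print(n,k,p.round(4))
E
python3 m.py
```

```text
top tall (359, 274, 24, 24) [ 0.4651 -0.0778] r 0.0196
top tall (153, 270, 40, 33) [0.4584 0.2602] r 0.0245
top tall (231, 268, 30, 24) [0.478 0.141] r 0.0228
top tall (258, 171, 29, 13) [0.6727 0.0988] r 0.0254
top tall (223, 142, 207, 79) [0.604  0.0139] r 0.1425
top second (226, 311, 32, 28) [0.3938 0.1428] r 0.0226
top second (286, 271, 27, 27) [0.4655 0.0494] r 0.0239
top second (230, 260, 31, 29) [0.4762 0.1382] r 0.0225
top second (223, 141, 208, 78) [0.605  0.0129] r 0.142
top third (157, 274, 36, 29) [0.4569 0.2576] r 0.0239
top third (445, 270, 31, 27) [ 0.4652 -0.2257] r 0.0212
top small (361, 275, 22, 22) [ 0.4607 -0.0756] r 0.0177
top orange (230, 316, 17, 17) [0.3993 0.1623] r 0.0145
top orange (233, 264, 15, 17) [0.494  0.1573] r 0.0142
top teal (277, 333, 28, 27) [0.3602 0.0626] r 0.0225
top blue [0.6282 0.1338]
top blue [0.6423 0.045 ]
top blue [ 0.6563 -0.0435]
top blue [ 0.6703 -0.1323]
top green [0.6074 0.2736]
side tall (313, 344, 23, 23) [ 0.468  -0.2082] r 0.0197
side tall (294, 283, 20, 24) [ 0.4625 -0.0645] r 0.0186
side tall (333, 209, 117, 116) [ 0.6106 -0.1396] r 0.1087
side tall (260, 153, 22, 49) [0.4592 0.264 ] r 0.0231
side second (279, 218, 23, 47) [0.4611 0.0505] r 0.0224
side second (332, 197, 119, 126) [ 0.6123 -0.1347] r 0.1107
side third (313, 332, 24, 39) [ 0.466  -0.2197] r 0.0202
side third (261, 161, 21, 40) [0.4587 0.264 ] r 0.0224
side small (294, 278, 20, 29) [ 0.4619 -0.0691] r 0.0183
side orange (241, 196, 17, 15) [0.4029 0.2418] r 0.0181
side orange (280, 191, 17, 15) [0.4926 0.2384] r 0.0185
side teal (229, 224, 24, 44) [0.3607 0.0653] r 0.0218
side blue [ 0.6707 -0.1333]
side blue [ 0.6569 -0.0449]
side blue [0.6429 0.044 ]
side blue [0.6289 0.133 ]
side green [0.6095 0.2797]
```

Request:
play_rows(motion=[{"dx": 30, "dy": -28, "dz": 0, "twist": -6}, {"dx": 65, "dy": -60, "dz": 0, "twist": -13}, {"dx": 100, "dy": -92, "dz": 0, "twist": -21}, {"dx": 140, "dy": -129, "dz": 0, "twist": -29}, {"dx": 180, "dy": -166, "dz": 0, "twist": -37}, {"dx": 220, "dy": -203, "dz": 0, "twist": -45}, {"dx": 255, "dy": -235, "dz": 0, "twist": -53}, {"dx": 285, "dy": -263, "dz": 0, "twist": -60}, {"dx": 308, "dy": -284, "dz": 0, "twist": -65}, {"dx": 323, "dy": -297, "dz": 0, "twist": -67.3}, {"dx": 323, "dy": -297, "dz": -20, "twist": -67.3}, {"dx": 323, "dy": -297, "dz": -50, "twist": -67.3}, {"dx": 323, "dy": -297, "dz": -70, "twist": -67.3}, {"dx": 323, "dy": -297, "dz": -70, "twist": -67.3}, {"dx": 323, "dy": -297, "dz": -70, "twist": -67.3}], force=30)

```text
invalid input
```

Run:
```python
from h import *
s=env.get_state(); print(s["tcp_pos"],s["orientation"],s["finger_gap"],s["joint_pos"])
a=env.read_camera("top")["color"][180:380,60:330];b=env.read_camera("side")["color"][80:280,180:450]
cv2.imwrite("pics/p1.png",cv2.resize(np.vstack([a,b]),None,fx=1.48,fy=1.48)[:,:,::-1])
```

```text
[0.13590067 0.55842434 0.23073367] [-1.31530663e-04  1.19086383e-01  9.92883749e-01 -5.26437649e-04] 0.08536056154272638 [ 1.19242968e+00  3.13742731e-01  4.54147676e-02  1.30355350e+00
 -1.53655068e-05  1.43116906e+00]
```

View pics/p1.png

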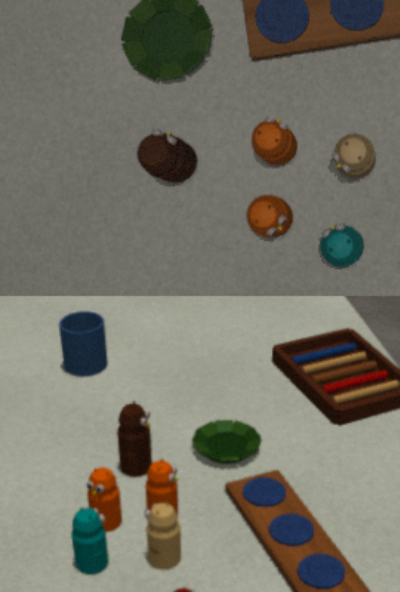

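The call was refused, probably because the rows had no gripper value. Nothing moved, and the picture shows the same scene as before. I'll add the gripper value.

Request:
play_rows(motion=[{"dx": 30, "dy": -28, "dz": 0, "twist": -6, "gripper": 0}, {"dx": 65, "dy": -60, "dz": 0, "twist": -13, "gripper": 0}, {"dx": 100, "dy": -92, "dz": 0, "twist": -21, "gripper": 0}, {"dx": 140, "dy": -129, "dz": 0, "twist": -29, "gripper": 0}, {"dx": 180, "dy": -166, "dz": 0, "twist": -37, "gripper": 0}, {"dx": 220, "dy": -203, "dz": 0, "twist": -45, "gripper": 0}, {"dx": 255, "dy": -235, "dz": 0, "twist": -53, "gripper": 0}, {"dx": 285, "dy": -263, "dz": 0, "twist": -60, "gripper": 0}, {"dx": 308, "dy": -284, "dz": 0, "twist": -65, "gripper": 0}, {"dx": 323, "dy": -297, "dz": 0, "twist": -67.3, "gripper": 0}, {"dx": 323, "dy": -297, "dz": -20, "twist": -67.3, "gripper": 0}, {"dx": 323, "dy": -297, "dz": -50, "twist": -67.3, "gripper": 0}, {"dx": 323, "dy": -297, "dz": -70, "twist": -67.3, "gripper": 0}, {"dx": 323, "dy": -297, "dz": -70, "twist": -67.3, "gripper": 0}, {"dx": 323, "dy": -297, "dz": -70, "twist": -67.3, "gripper": 0}], force=30)

```text
clock: 2.17
tcp_pos: [0.4593, 0.2621, 0.1622]
orientation: [0.0, 0.649, 0.761, 0.0]
wrist_force: [0.2, 0.9, -0.3]
finger_gap: 0.0855
```

Run:
```python
from h import *
s=env.get_state(); print(s["tcp_pos"],s["orientation"],s["finger_gap"],s["joint_pos"])
a=env.read_camera("top")["color"][180:380,60:330];b=env.read_camera("side")["color"][80:280,180:450]
cv2.imwrite("pics/p2.png",cv2.resize(np.vstack([a,b]),None,fx=1.48,fy=1.48)[:,:,::-1])
```

```text
[0.4593123  0.26212252 0.16217496] [2.36614050e-04 6.49086878e-01 7.60714111e-01 4.57183121e-04] 0.08549174909684572 [ 3.66717005e-01  2.54862829e-01 -2.05393546e-01  1.10951059e+00
  2.07019363e-05  1.77948419e+00]
```

View pics/p2.png

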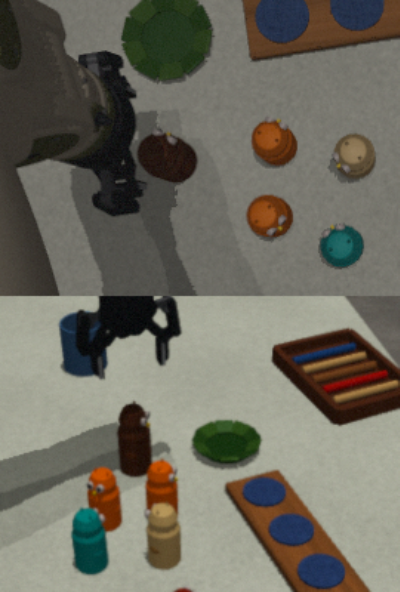

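Run:
```python
from h import *
for n,o in(("top",(60,180,0)),("side",(180,80,296))):
    c=env.read_camera(n);K=np.array([[c["fx"],0,c["cx"]],[0,c["fy"],c["cy"]],[0,0,1]])
    y=np.array([.988,.158,0]);P=np.array([.4593,.2621,.162])
    pts=np.array([P,P+.0435*y+[0,0,.013],P-.0435*y+[0,0,.013],[.459,.261,.12],[.459,.261,0]])
    uv=cv2.projectPoints(pts,cv2.Rodrigues(np.array(c["R"]))[0],np.array(c["t"]),K,np.array(c["dist"]))[0][:,0]
    print(n,((uv-o[:2])*1.48+[0,o[2]]).round())
```

```text
top [[135. 143.]
 [126.  98.]
 [136. 185.]
 [147. 148.]
 [173. 160.]]
side [[130. 378.]
 [158. 364.]
 [101. 377.]
 [132. 402.]
 [136. 466.]]
```

The projected fingertips match the picture: side (158,364) and (101,377), straddling the owl. Next I descend, close and lift.

Request:
play_rows(motion=[{"dx": 0, "dy": 0, "dz": -30, "twist": 0, "gripper": 0}, {"dx": 0, "dy": 0, "dz": -60, "twist": 0, "gripper": 0}, {"dx": 0, "dy": 0, "dz": -85, "twist": 0, "gripper": 0}, {"dx": 0, "dy": 0, "dz": -100, "twist": 0, "gripper": 0}, {"dx": 0, "dy": 0, "dz": -110, "twist": 0, "gripper": 0}, {"dx": 0, "dy": 0, "dz": -110, "twist": 0, "gripper": 0}, {"dx": 0, "dy": 0, "dz": -110, "twist": 0, "gripper": 60}, {"dx": 0, "dy": 0, "dz": -110, "twist": 0, "gripper": 90}, {"dx": 0, "dy": 0, "dz": -110, "twist": 0, "gripper": 255}, {"dx": 0, "dy": 0, "dz": -110, "twist": 0, "gripper": 255}, {"dx": 0, "dy": 0, "dz": -110, "twist": 0, "gripper": 255}, {"dx": 0, "dy": 0, "dz": -110, "twist": 0, "gripper": 255}, {"dx": 0, "dy": 0, "dz": -110, "twist": 0, "gripper": 255}, {"dx": 0, "dy": 0, "dz": -110, "twist": 0, "gripper": 255}], force=30)

```text
clock: 4.12
tcp_pos: [0.4592, 0.2619, 0.0522]
orientation: [0.0, 0.649, 0.761, 0.0]
wrist_force: [-2.9, -0.3, 5.9]
finger_gap: 0.0486
```

Request:
play_rows(motion=[{"dx": 0, "dy": 0, "dz": 10, "twist": 0, "gripper": 255}, {"dx": 0, "dy": 0, "dz": 30, "twist": 0, "gripper": 255}, {"dx": 0, "dy": 0, "dz": 60, "twist": 0, "gripper": 255}, {"dx": 0, "dy": 0, "dz": 80, "twist": 0, "gripper": 255}, {"dx": 0, "dy": 0, "dz": 80, "twist": 0, "gripper": 255}, {"dx": 0, "dy": 0, "dz": 80, "twist": 0, "gripper": 255}])

```text
clock: 4.88
tcp_pos: [0.4586, 0.2615, 0.1307]
orientation: [-0.0, 0.649, 0.761, -0.0]
wrist_force: [0.2, -0.8, -1.9]
finger_gap: 0.0487
```

Run:
```python
from h import *
a=env.read_camera("top")["color"][180:380,60:330];b=env.read_camera("side")["color"][80:280,180:450]
cv2.imwrite("pics/p3.png",cv2.resize(np.hstack([a,b]),None,fx=1.48,fy=1.48)[:,:,::-1])
```

```text
(no output)
```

View pics/p3.png

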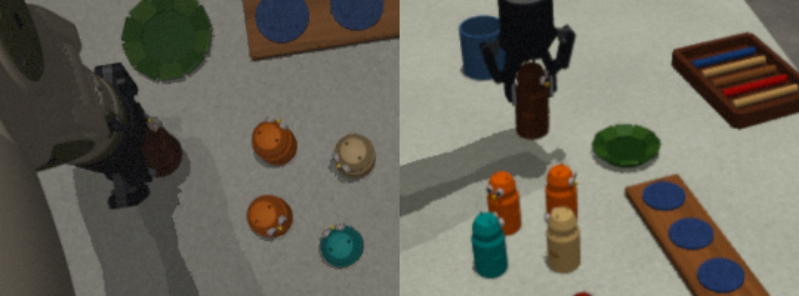

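Run:
```python
from h import *
for n,win in(("top",(145,262,190,310)),("side",(250,110,290,180))):
    c=env.read_camera(n); m=mask(c["color"],"tall"); w=np.zeros_like(m); w[win[1]:win[3],win[0]:win[2]]=1; c=dict(c)
    q=max(cv2.findContours(cv2.morphologyEx(m*w,cv2.MORPH_CLOSE,np.ones((3,3))),0,1)[0],key=cv2.contourArea)
    X,C=toplane(c,q,.079); u=np.array([.459,.262])-C[:2];u/=np.linalg.norm(u)
    d=((X-C[:2])@u).min()+.025; print(n,cv2.boundingRect(q),C[:2]+u*d)
```

```text
top (156, 267, 27, 33) [0.45779262 0.25912095]
side (259, 122, 22, 52) [0.45922254 0.26365398]
```

Request:
play_rows(motion=[{"dx": 8, "dy": -6, "dz": 0, "twist": 0, "gripper": 255}, {"dx": 30, "dy": -23, "dz": 0, "twist": 0, "gripper": 255}, {"dx": 60, "dy": -45, "dz": 0, "twist": 0, "gripper": 255}, {"dx": 90, "dy": -68, "dz": 0, "twist": 0, "gripper": 255}, {"dx": 120, "dy": -90, "dz": 0, "twist": 0, "gripper": 255}, {"dx": 145, "dy": -109, "dz": 0, "twist": 0, "gripper": 255}, {"dx": 162, "dy": -122, "dz": 0, "twist": 0, "gripper": 255}, {"dx": 170, "dy": -128, "dz": 0, "twist": 0, "gripper": 255}, {"dx": 170, "dy": -128, "dz": -20, "twist": 0, "gripper": 255}, {"dx": 170, "dy": -128, "dz": -40, "twist": 0, "gripper": 255}, {"dx": 170, "dy": -128, "dz": -50, "twist": 0, "gripper": 255}, {"dx": 170, "dy": -128, "dz": -55, "twist": 0, "gripper": 255}, {"dx": 170, "dy": -128, "dz": -57, "twist": 0, "gripper": 255}, {"dx": 170, "dy": -128, "dz": -57, "twist": 0, "gripper": 255}, {"dx": 170, "dy": -128, "dz": -57, "twist": 0, "gripper": 255}])

```text
clock: 6.95
tcp_pos: [0.6294, 0.1338, 0.075]
orientation: [0.0, 0.649, 0.761, 0.0]
wrist_force: [-0.3, 0.4, -0.9]
finger_gap: 0.0484
```

Request:
play_rows(motion=[{"dx": -0.5, "dy": 0, "dz": -1.5, "twist": 0, "gripper": 255}, {"dx": -1, "dy": 0, "dz": -3.5, "twist": 0, "gripper": 255}, {"dx": -1, "dy": 0, "dz": -3.5, "twist": 0, "gripper": 255}, {"dx": -1, "dy": 0, "dz": -3.5, "twist": 0, "gripper": 255}])

```text
clock: 7.45
tcp_pos: [0.6283, 0.1337, 0.0713]
orientation: [0.0, 0.649, 0.76, 0.0]
wrist_force: [-1.1, -0.1, 1.8]
finger_gap: 0.0486
```

Request:
play_rows(motion=[{"dx": 0, "dy": 0, "dz": 0, "twist": 0, "gripper": 130}, {"dx": 0, "dy": 0, "dz": 0, "twist": 0, "gripper": 60}, {"dx": 0, "dy": 0, "dz": 0, "twist": 0, "gripper": 0}, {"dx": 0, "dy": 0, "dz": 0, "twist": 0, "gripper": 0}, {"dx": 0, "dy": 0, "dz": 10, "twist": 0, "gripper": 0}, {"dx": 0, "dy": 0, "dz": 40, "twist": 0, "gripper": 0}, {"dx": 0, "dy": 0, "dz": 75, "twist": 0, "gripper": 0}, {"dx": 0, "dy": 0, "dz": 95, "twist": 0, "gripper": 0}, {"dx": -20, "dy": -10, "dz": 95, "twist": 0, "gripper": 0}, {"dx": -55, "dy": -28, "dz": 95, "twist": 0, "gripper": 0}, {"dx": -95, "dy": -48, "dz": 95, "twist": 0, "gripper": 0}, {"dx": -135, "dy": -69, "dz": 95, "twist": 0, "gripper": 0}, {"dx": -158, "dy": -80, "dz": 90, "twist": 0, "gripper": 0}, {"dx": -165, "dy": -84, "dz": 75, "twist": 0, "gripper": 0}, {"dx": -165, "dy": -84, "dz": 75, "twist": 0, "gripper": 0}, {"dx": -165, "dy": -84, "dz": 75, "twist": 0, "gripper": 0}])

```text
clock: 9.45
tcp_pos: [0.4639, 0.0498, 0.1467]
orientation: [0.001, 0.649, 0.761, 0.001]
wrist_force: [-0.8, 0.2, -0.1]
finger_gap: 0.085
```

Run:
```python
from h import *
T=env.read_camera("top");S=env.read_camera("side")
cv2.imwrite("pics/p4.png",np.hstack([T["color"][120:400,140:540],S["color"][130:410,200:600]])[:,:,::-1])
for n,c in(("top",T),("side",S)):
    for k in("tall","second","orange","teal"):
        for q in blobs(c,k):
            p,r=owl(c,q,R[k]); print(n,k,cv2.boundingRect(q),p.round(4),r.round(4))
```

```text
top tall (609, 317, 25, 58) [ 0.3529 -0.5206] 0.0497
top tall (359, 274, 24, 24) [ 0.4651 -0.0778] 0.0196
top tall (598, 184, 42, 46) [ 0.6005 -0.536 ] 0.0465
top tall (340, 183, 90, 20) [ 0.6132 -0.0882] 0.0645
top tall (338, 144, 67, 16) [ 0.7032 -0.0759] 0.0539
top tall (39, 19, 131, 111) [0.7827 0.3611] 0.1153
top second (607, 165, 33, 65) [ 0.6079 -0.551 ] 0.0511
top second (338, 141, 93, 60) [ 0.6178 -0.0835] 0.0705
top second (78, 46, 13, 62) [0.8352 0.44  ] 0.0351
top second (96, 42, 12, 61) [0.843  0.4093] 0.0305
top second (131, 34, 15, 63) [0.8499 0.338 ] 0.0281
side tall (294, 283, 20, 24) [ 0.4625 -0.0644] 0.0185
side tall (333, 209, 116, 116) [ 0.6099 -0.1394] 0.108
side tall (345, 168, 26, 52) [0.6342 0.1562] 0.0277
side tall (365, 103, 99, 64) [0.8213 0.3192] 0.1204
side tall (213, 33, 25, 39) [0.432 0.951] 0.0382
side tall (67, 0, 84, 88) [0.0964 0.93  ] 0.1068
side second (454, 454, 60, 26) [ 0.6463 -0.4993] 0.0403
side second (279, 216, 23, 49) [0.461  0.0504] 0.0224
side second (332, 200, 119, 125) [ 0.6093 -0.1416] 0.1096
side second (404, 136, 46, 17) [0.8768 0.3579] 0.0556
side second (384, 117, 50, 21) [0.857  0.4385] 0.0643
side second (305, 15, 45, 53) [0.7502 0.8955] 0.069
side second (277, 11, 25, 32) [0.6712 1.1172] 0.04
side second (129, 0, 14, 20) [0.1388 1.5095] 0.0296
side second (68, 0, 49, 66) [0.0257 1.1281] 0.0761
side teal (229, 224, 24, 44) [0.3612 0.0653] 0.0223
```

View pics/p4.png

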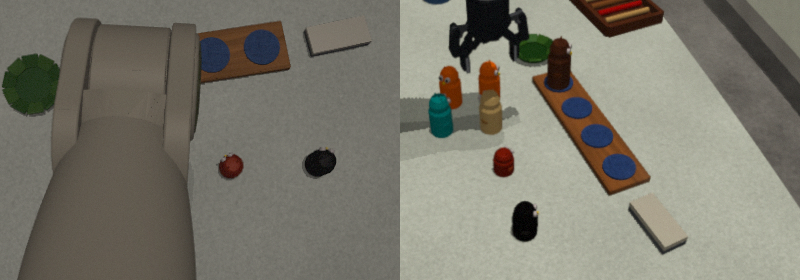

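The tall owl stands on spot_1 (picture ≈(558,65)). The fingers hover over the lime owl (490,115).

Request:
play_rows(motion=[{"dx": -1, "dy": 0, "dz": -30, "twist": 0, "gripper": 0}, {"dx": -1, "dy": 0, "dz": -65, "twist": 0, "gripper": 0}, {"dx": -1, "dy": 0, "dz": -95, "twist": 0, "gripper": 0}, {"dx": -1, "dy": 0, "dz": -110, "twist": 0, "gripper": 0}, {"dx": -1, "dy": 0, "dz": -117, "twist": 0, "gripper": 0}, {"dx": -1, "dy": 0, "dz": -117, "twist": 0, "gripper": 60}, {"dx": -1, "dy": 0, "dz": -117, "twist": 0, "gripper": 95}, {"dx": -1, "dy": 0, "dz": -117, "twist": 0, "gripper": 255}, {"dx": -1, "dy": 0, "dz": -117, "twist": 0, "gripper": 255}, {"dx": -1, "dy": 0, "dz": -117, "twist": 0, "gripper": 255}, {"dx": -1, "dy": 0, "dz": -117, "twist": 0, "gripper": 255}, {"dx": -1, "dy": 0, "dz": -117, "twist": 0, "gripper": 255}, {"dx": -1, "dy": 0, "dz": -117, "twist": 0, "gripper": 255}])

```text
clock: 11.18
tcp_pos: [0.4629, 0.0497, 0.0298]
orientation: [0.001, 0.649, 0.761, 0.001]
wrist_force: [-0.9, 0.9, 6.3]
finger_gap: 0.0452
```

Request:
play_rows(motion=[{"dx": 0, "dy": 0, "dz": 10, "twist": 0, "gripper": 255}, {"dx": 0, "dy": 0, "dz": 30, "twist": 0, "gripper": 255}, {"dx": 0, "dy": 0, "dz": 60, "twist": 0, "gripper": 255}, {"dx": 0, "dy": 0, "dz": 70, "twist": 0, "gripper": 255}, {"dx": 0, "dy": 0, "dz": 70, "twist": 0, "gripper": 255}, {"dx": 0, "dy": 0, "dz": 70, "twist": 0, "gripper": 255}])

```text
clock: 11.92
tcp_pos: [0.4613, 0.0498, 0.0979]
orientation: [-0.001, 0.649, 0.76, -0.0]
wrist_force: [0.9, 1.0, -0.8]
finger_gap: 0.0447
```

Request:
play_rows(motion=[{"dx": 10, "dy": 0, "dz": 0, "twist": 0, "gripper": 255}, {"dx": 35, "dy": -1, "dz": 0, "twist": 0, "gripper": 255}, {"dx": 70, "dy": -2, "dz": 0, "twist": 0, "gripper": 255}, {"dx": 110, "dy": -3, "dz": 0, "twist": 0, "gripper": 255}, {"dx": 145, "dy": -4, "dz": 0, "twist": 0, "gripper": 255}, {"dx": 170, "dy": -5, "dz": 0, "twist": 0, "gripper": 255}, {"dx": 180, "dy": -5, "dz": 0, "twist": 0, "gripper": 255}, {"dx": 180, "dy": -5, "dz": -20, "twist": 0, "gripper": 255}, {"dx": 180, "dy": -5, "dz": -37, "twist": 0, "gripper": 255}, {"dx": 180, "dy": -5, "dz": -45, "twist": 0, "gripper": 255}, {"dx": 180, "dy": -5, "dz": -46, "twist": 0, "gripper": 255}, {"dx": 180, "dy": -5, "dz": -46, "twist": 0, "gripper": 255}, {"dx": 180, "dy": -5, "dz": -46, "twist": 0, "gripper": 255}])

```text
clock: 13.55
tcp_pos: [0.6426, 0.0447, 0.0537]
orientation: [0.001, 0.649, 0.761, 0.0]
wrist_force: [0.1, 0.4, -0.5]
finger_gap: 0.0445
```

Request:
play_rows(motion=[{"dx": 0, "dy": 0, "dz": -2, "twist": 0, "gripper": 255}, {"dx": 0, "dy": 0, "dz": -4.5, "twist": 0, "gripper": 255}, {"dx": 0, "dy": 0, "dz": -4.5, "twist": 0, "gripper": 255}, {"dx": 0, "dy": 0, "dz": -4.5, "twist": 0, "gripper": 255}])

```text
clock: 14.05
tcp_pos: [0.6422, 0.0447, 0.0488]
orientation: [0.0, 0.649, 0.761, 0.0]
wrist_force: [-1.6, 1.1, 4.4]
finger_gap: 0.0448
```

Request:
play_rows(motion=[{"dx": 0, "dy": 0, "dz": 0, "twist": 0, "gripper": 130}, {"dx": 0, "dy": 0, "dz": 0, "twist": 0, "gripper": 60}, {"dx": 0, "dy": 0, "dz": 0, "twist": 0, "gripper": 0}, {"dx": 0, "dy": 0, "dz": 0, "twist": 0, "gripper": 0}, {"dx": 0, "dy": 0, "dz": 10, "twist": 0, "gripper": 0}, {"dx": 0, "dy": 0, "dz": 40, "twist": 0, "gripper": 0}, {"dx": 0, "dy": 0, "dz": 80, "twist": 0, "gripper": 0}, {"dx": 0, "dy": 0, "dz": 110, "twist": 0, "gripper": 0}, {"dx": -15, "dy": -23, "dz": 115, "twist": 0, "gripper": 0}, {"dx": -42, "dy": -63, "dz": 115, "twist": 0, "gripper": 0}, {"dx": -70, "dy": -106, "dz": 115, "twist": 0, "gripper": 0}, {"dx": -98, "dy": -148, "dz": 115, "twist": 0, "gripper": 0}, {"dx": -126, "dy": -191, "dz": 115, "twist": 0, "gripper": 0}, {"dx": -154, "dy": -233, "dz": 110, "twist": 0, "gripper": 0}, {"dx": -172, "dy": -260, "dz": 90, "twist": 0, "gripper": 0}, {"dx": -177, "dy": -268, "dz": 70, "twist": 0, "gripper": 0}, {"dx": -177, "dy": -268, "dz": 60, "twist": 0, "gripper": 0}, {"dx": -177, "dy": -268, "dz": 60, "twist": 0, "gripper": 0}])

```text
clock: 16.3
tcp_pos: [0.465, -0.2228, 0.1082]
orientation: [-0.0, 0.649, 0.761, 0.0]
wrist_force: [-0.4, 0.5, 0.3]
finger_gap: 0.0854
```

Run:
```python
from h import *
T=env.read_camera("top");S=env.read_camera("side")
cv2.imwrite("pics/p5.png",np.hstack([T["color"][120:400,140:540],S["color"][130:410,200:600]])[:,:,::-1])
for n,c in(("top",T),("side",S)):
    for k in("third","small"):
        for q in blobs(c,k):
            p,r=owl(c,q,R[k]); print(n,k,cv2.boundingRect(q),p.round(4),r.round(4))
```

```text
top third (614, 413, 22, 67) [ 0.1748 -0.5245] 0.0596
top third (495, 260, 19, 16) [ 0.4988 -0.3178] 0.0162
top third (445, 220, 55, 91) [ 0.4722 -0.2222] 0.0622
top third (234, 173, 33, 33) [0.6283 0.1311] 0.0251
top third (530, 147, 48, 68) [ 0.6192 -0.3713] 0.0241
top third (49, 28, 120, 102) [0.7789 0.3589] 0.1138
top third (45, 26, 105, 92) [0.8756 0.4366] 0.1258
top small (359, 275, 24, 23) [ 0.4611 -0.0748] 0.0183
top small (110, 37, 19, 66) [0.8376 0.3677] 0.0309
side third (312, 331, 26, 40) [ 0.4659 -0.2197] 0.0216
side third (279, 233, 93, 93) [ 0.4893 -0.1223] 0.082
side third (353, 162, 16, 39) [0.6588 0.2154] 0.0167
side third (284, 79, 57, 35) [0.639  0.6231] 0.0769
side third (302, 78, 16, 20) [0.6514 0.7157] 0.0223
side third (201, 47, 43, 27) [0.4191 0.9345] 0.0657
side small (397, 129, 45, 17) [0.8691 0.3913] 0.0555
```

View pics/p5.png

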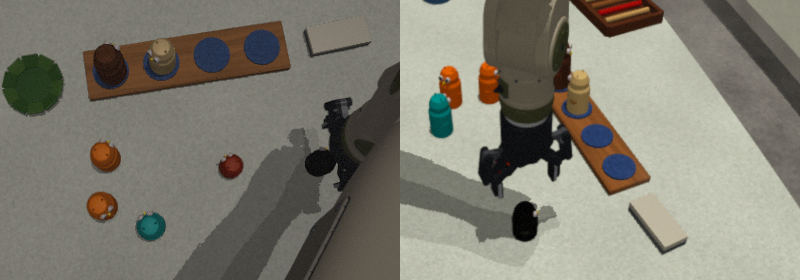

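The tall and lime owls stand on spots 1 and 2 (crop (110,65) and (162,57)), and the fingers straddle the black owl.

Request:
play_rows(motion=[{"dx": 0, "dy": 0, "dz": -30, "twist": 0, "gripper": 0}, {"dx": 0, "dy": 0, "dz": -60, "twist": 0, "gripper": 0}, {"dx": 0, "dy": 0, "dz": -83, "twist": 0, "gripper": 0}, {"dx": 0, "dy": 0, "dz": -93, "twist": 0, "gripper": 0}, {"dx": 0, "dy": 0, "dz": -96, "twist": 0, "gripper": 0}, {"dx": 0, "dy": 0, "dz": -96, "twist": 0, "gripper": 60}, {"dx": 0, "dy": 0, "dz": -96, "twist": 0, "gripper": 95}, {"dx": 0, "dy": 0, "dz": -96, "twist": 0, "gripper": 255}, {"dx": 0, "dy": 0, "dz": -96, "twist": 0, "gripper": 255}, {"dx": 0, "dy": 0, "dz": -96, "twist": 0, "gripper": 255}, {"dx": 0, "dy": 0, "dz": -96, "twist": 0, "gripper": 255}, {"dx": 0, "dy": 0, "dz": -96, "twist": 0, "gripper": 255}, {"dx": 0, "dy": 0, "dz": -96, "twist": 0, "gripper": 255}])

```text
clock: 18.02
tcp_pos: [0.4656, -0.2237, 0.0133]
orientation: [0.001, 0.649, 0.76, 0.0]
wrist_force: [-0.4, 0.9, 7.0]
finger_gap: 0.0436
```

Request:
play_rows(motion=[{"dx": 0, "dy": 0, "dz": 10, "twist": 0, "gripper": 255}, {"dx": 0, "dy": 0, "dz": 30, "twist": 0, "gripper": 255}, {"dx": 0, "dy": 0, "dz": 60, "twist": 0, "gripper": 255}, {"dx": 0, "dy": 0, "dz": 85, "twist": 0, "gripper": 255}, {"dx": 0, "dy": 0, "dz": 90, "twist": 0, "gripper": 255}, {"dx": 0, "dy": 0, "dz": 90, "twist": 0, "gripper": 255}, {"dx": 0, "dy": 0, "dz": 90, "twist": 0, "gripper": 255}])

```text
clock: 18.9
tcp_pos: [0.4643, -0.2228, 0.1012]
orientation: [-0.001, 0.649, 0.76, -0.0]
wrist_force: [0.5, 0.9, -0.6]
finger_gap: 0.0435
```

Request:
play_rows(motion=[{"dx": 10, "dy": 9, "dz": 0, "twist": 0, "gripper": 255}, {"dx": 35, "dy": 33, "dz": 0, "twist": 0, "gripper": 255}, {"dx": 70, "dy": 66, "dz": 0, "twist": 0, "gripper": 255}, {"dx": 105, "dy": 98, "dz": 0, "twist": 0, "gripper": 255}, {"dx": 140, "dy": 131, "dz": 0, "twist": 0, "gripper": 255}, {"dx": 168, "dy": 157, "dz": 0, "twist": 0, "gripper": 255}, {"dx": 185, "dy": 173, "dz": 0, "twist": 0, "gripper": 255}, {"dx": 191.5, "dy": 179, "dz": 0, "twist": 0, "gripper": 255}, {"dx": 191.5, "dy": 179, "dz": -25, "twist": 0, "gripper": 255}, {"dx": 191.5, "dy": 179, "dz": -50, "twist": 0, "gripper": 255}, {"dx": 191.5, "dy": 179, "dz": -62, "twist": 0, "gripper": 255}, {"dx": 191.5, "dy": 179, "dz": -66, "twist": 0, "gripper": 255}, {"dx": 191.5, "dy": 179, "dz": -66, "twist": 0, "gripper": 255}, {"dx": 191.5, "dy": 179, "dz": -66, "twist": 0, "gripper": 255}])

```text
clock: 20.65
tcp_pos: [0.6573, -0.0445, 0.0374]
orientation: [0.001, 0.649, 0.76, 0.0]
wrist_force: [-0.2, 0.2, -0.8]
finger_gap: 0.0434
```

Request:
play_rows(motion=[{"dx": -0.5, "dy": 0, "dz": -2.5, "twist": 0, "gripper": 255}, {"dx": -0.5, "dy": 0, "dz": -5, "twist": 0, "gripper": 255}, {"dx": -0.5, "dy": 0, "dz": -5, "twist": 0, "gripper": 255}, {"dx": -0.5, "dy": 0, "dz": -5, "twist": 0, "gripper": 255}])

```text
clock: 21.15
tcp_pos: [0.6563, -0.0443, 0.0324]
orientation: [0.001, 0.649, 0.761, 0.0]
wrist_force: [-2.0, -0.1, 5.4]
finger_gap: 0.0431
```

Request:
play_rows(motion=[{"dx": 0, "dy": 0, "dz": 0, "twist": 0, "gripper": 130}, {"dx": 0, "dy": 0, "dz": 0, "twist": 0, "gripper": 60}, {"dx": 0, "dy": 0, "dz": 0, "twist": 0, "gripper": 0}, {"dx": 0, "dy": 0, "dz": 0, "twist": 0, "gripper": 0}, {"dx": 0, "dy": 0, "dz": 10, "twist": 0, "gripper": 0}, {"dx": 0, "dy": 0, "dz": 40, "twist": 0, "gripper": 0}, {"dx": 0, "dy": 0, "dz": 75, "twist": 0, "gripper": 0}, {"dx": 0, "dy": 0, "dz": 95, "twist": 0, "gripper": 0}, {"dx": -25, "dy": -4, "dz": 95, "twist": 0, "gripper": 0}, {"dx": -70, "dy": -11, "dz": 95, "twist": 0, "gripper": 0}, {"dx": -115, "dy": -17, "dz": 95, "twist": 0, "gripper": 0}, {"dx": -160, "dy": -24, "dz": 85, "twist": 0, "gripper": 0}, {"dx": -185, "dy": -28, "dz": 70, "twist": 0, "gripper": 0}, {"dx": -194, "dy": -29, "dz": 60, "twist": 0, "gripper": 0}, {"dx": -194, "dy": -29, "dz": 60, "twist": 0, "gripper": 0}, {"dx": -194, "dy": -29, "dz": 60, "twist": 0, "gripper": 0}])

```text
clock: 23.15
tcp_pos: [0.4638, -0.0735, 0.092]
orientation: [0.001, 0.649, 0.761, 0.0]
wrist_force: [0.2, 0.1, 0.2]
finger_gap: 0.0855
```

Run:
```python
from h import *
T=env.read_camera("top");S=env.read_camera("side")
cv2.imwrite("pics/p6.png",np.hstack([T["color"][120:400,140:540],S["color"][130:410,200:600]])[:,:,::-1])
```

```text
(no output)
```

View pics/p6.png

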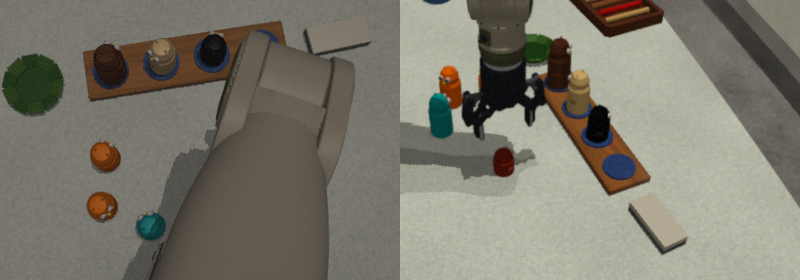

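Three owls are placed upright. The small one is at side crop (504,162), under the fingers.

Request:
play_rows(motion=[{"dx": 0, "dy": 0, "dz": -30, "twist": 0, "gripper": 0}, {"dx": 0, "dy": 0, "dz": -60, "twist": 0, "gripper": 0}, {"dx": 0, "dy": 0, "dz": -78, "twist": 0, "gripper": 0}, {"dx": 0, "dy": 0, "dz": -84, "twist": 0, "gripper": 0}, {"dx": 0, "dy": 0, "dz": -87, "twist": 0, "gripper": 0}, {"dx": 0, "dy": 0, "dz": -87, "twist": 0, "gripper": 60}, {"dx": 0, "dy": 0, "dz": -87, "twist": 0, "gripper": 100}, {"dx": 0, "dy": 0, "dz": -87, "twist": 0, "gripper": 255}, {"dx": 0, "dy": 0, "dz": -87, "twist": 0, "gripper": 255}, {"dx": 0, "dy": 0, "dz": -87, "twist": 0, "gripper": 255}, {"dx": 0, "dy": 0, "dz": -87, "twist": 0, "gripper": 255}, {"dx": 0, "dy": 0, "dz": -87, "twist": 0, "gripper": 255}, {"dx": 0, "dy": 0, "dz": -87, "twist": 0, "gripper": 255}])

```text
clock: 24.88
tcp_pos: [0.4625, -0.0735, 0.0051]
orientation: [0.001, 0.649, 0.76, 0.0]
wrist_force: [-1.6, 0.2, 5.1]
finger_gap: 0.0389
```

Request:
play_rows(motion=[{"dx": 0, "dy": 0, "dz": 10, "twist": 0, "gripper": 255}, {"dx": 0, "dy": 0, "dz": 30, "twist": 0, "gripper": 255}, {"dx": 0, "dy": 0, "dz": 60, "twist": 0, "gripper": 255}, {"dx": 0, "dy": 0, "dz": 85, "twist": 0, "gripper": 255}, {"dx": 0, "dy": 0, "dz": 90, "twist": 0, "gripper": 255}, {"dx": 0, "dy": 0, "dz": 90, "twist": 0, "gripper": 255}, {"dx": 0, "dy": 0, "dz": 90, "twist": 0, "gripper": 255}])

```text
clock: 25.75
tcp_pos: [0.4612, -0.073, 0.0933]
orientation: [-0.001, 0.649, 0.76, -0.0]
wrist_force: [-0.6, 0.2, 0.7]
finger_gap: 0.0389
```

Run:
```python
from h import *
s=env.get_state()["tcp_pos"]; print(s)
for n in("top","side"):
    c=env.read_camera(n)
    for q in blobs(c,"small",60):
        X,C=toplane(c,q,s[2]-.0049); u=s[:2]-C[:2];u/=np.linalg.norm(u)
        d=((X-C[:2])@u).min()+.02; p=C[:2]+u*d
        if np.linalg.norm(p-s[:2])<.05: print(n,cv2.boundingRect(q),p)
```

```text
[ 0.46120165 -0.07301771  0.09328276]
top (111, 37, 21, 66) [ 0.45071382 -0.06431167]
side (295, 243, 18, 31) [ 0.46209818 -0.06847828]
```

Request:
play_rows(motion=[{"dx": 10, "dy": -3, "dz": 0, "twist": 0, "gripper": 255}, {"dx": 35, "dy": -10, "dz": 0, "twist": 0, "gripper": 255}, {"dx": 75, "dy": -22, "dz": 0, "twist": 0, "gripper": 255}, {"dx": 115, "dy": -33, "dz": 0, "twist": 0, "gripper": 255}, {"dx": 155, "dy": -45, "dz": 0, "twist": 0, "gripper": 255}, {"dx": 185, "dy": -54, "dz": 0, "twist": 0, "gripper": 255}, {"dx": 202, "dy": -59, "dz": 0, "twist": 0, "gripper": 255}, {"dx": 208, "dy": -60.5, "dz": 0, "twist": 0, "gripper": 255}, {"dx": 208, "dy": -60.5, "dz": -25, "twist": 0, "gripper": 255}, {"dx": 208, "dy": -60.5, "dz": -50, "twist": 0, "gripper": 255}, {"dx": 208, "dy": -60.5, "dz": -62, "twist": 0, "gripper": 255}, {"dx": 208, "dy": -60.5, "dz": -66, "twist": 0, "gripper": 255}, {"dx": 208, "dy": -60.5, "dz": -66, "twist": 0, "gripper": 255}, {"dx": 208, "dy": -60.5, "dz": -66, "twist": 0, "gripper": 255}])

```text
clock: 27.6
tcp_pos: [0.6708, -0.134, 0.0295]
orientation: [0.001, 0.649, 0.761, 0.0]
wrist_force: [-0.6, -0.1, -0.8]
finger_gap: 0.0392
```

Request:
play_rows(motion=[{"dx": 0, "dy": 0, "dz": -2.5, "twist": 0, "gripper": 255}, {"dx": 0, "dy": 0, "dz": -5, "twist": 0, "gripper": 255}, {"dx": 0, "dy": 0, "dz": -5, "twist": 0, "gripper": 255}, {"dx": 0, "dy": 0, "dz": -5, "twist": 0, "gripper": 255}])

```text
clock: 28.1
tcp_pos: [0.6704, -0.1339, 0.0242]
orientation: [0.001, 0.649, 0.761, 0.0]
wrist_force: [-2.1, 0.7, 5.3]
finger_gap: 0.039
```

Request:
play_rows(motion=[{"dx": 0, "dy": 0, "dz": 0, "twist": 0, "gripper": 130}, {"dx": 0, "dy": 0, "dz": 0, "twist": 0, "gripper": 60}, {"dx": 0, "dy": 0, "dz": 0, "twist": 0, "gripper": 0}, {"dx": 0, "dy": 0, "dz": 0, "twist": 0, "gripper": 0}, {"dx": 0, "dy": 0, "dz": 10, "twist": 0, "gripper": 0}, {"dx": 0, "dy": 0, "dz": 40, "twist": 0, "gripper": 0}, {"dx": 0, "dy": 0, "dz": 85, "twist": 0, "gripper": 0}, {"dx": 0, "dy": 0, "dz": 135, "twist": 0, "gripper": 0}, {"dx": -20, "dy": 10, "dz": 175, "twist": 0, "gripper": 0}, {"dx": -60, "dy": 40, "dz": 200, "twist": 0, "gripper": 0}, {"dx": -100, "dy": 80, "dz": 200, "twist": 0, "gripper": 0}, {"dx": -135, "dy": 130, "dz": 200, "twist": 0, "gripper": 0}, {"dx": -170, "dy": 180, "dz": 200, "twist": 0, "gripper": 0}, {"dx": -200, "dy": 230, "dz": 200, "twist": 0, "gripper": 0}, {"dx": -230, "dy": 280, "dz": 200, "twist": 0, "gripper": 0}, {"dx": -260, "dy": 330, "dz": 200, "twist": 0, "gripper": 0}, {"dx": -290, "dy": 380, "dz": 200, "twist": 0, "gripper": 0}, {"dx": -320, "dy": 430, "dz": 200, "twist": 0, "gripper": 0}, {"dx": -345, "dy": 480, "dz": 200, "twist": 0, "gripper": 0}, {"dx": -370, "dy": 530, "dz": 200, "twist": 0, "gripper": 0}])

```text
clock: 30.6
tcp_pos: [0.2991, 0.3979, 0.2245]
orientation: [0.0, 0.649, 0.761, 0.001]
wrist_force: [0.6, 0.3, 0.3]
finger_gap: 0.0857
```

Request:
play_rows(motion=[{"dx": -25, "dy": 45, "dz": 0, "twist": 0, "gripper": 0}, {"dx": -50, "dy": 75, "dz": 0, "twist": 0, "gripper": 0}, {"dx": -50, "dy": 75, "dz": 0, "twist": 0, "gripper": 0}, {"dx": -50, "dy": 75, "dz": 0, "twist": 0, "gripper": 0}])

```text
clock: 31.1
tcp_pos: [0.2501, 0.4709, 0.2238]
orientation: [0.0, 0.649, 0.761, 0.0]
wrist_force: [1.3, -0.7, -0.3]
finger_gap: 0.0852
```

Run:
```python
from h import *
T=env.read_camera("top");S=env.read_camera("side")
cv2.imwrite("pics/p7.png",np.hstack([T["color"][120:400,140:540],S["color"][130:410,200:600]])[:,:,::-1])
o=S["color"][150:330,320:470];t=T["color"][130:230,215:440]
cv2.imwrite("pics/p8.png",np.vstack([cv2.resize(t,(600,267)),cv2.resize(o,(400,330))[:, :].copy() if 0 else np.pad(cv2.resize(o,(275,330)),((0,0),(0,325),(0,0)))])[:,:,::-1])
sp=np.array([[.6285,.1334],[.6426,.0445],[.6566,-.0442],[.6705,-.1328]])
for n,c in(("top",T),("side",S)):
    K=np.array([[c["fx"],0,c["cx"]],[0,c["fy"],c["cy"]],[0,0,1]])
    # non-blue, non-felt pixels: near rim of each owl on z=.019
    for i,k in enumerate(("tall","second","third","small")):
        g=np.array([[sp[i][0]+a,sp[i][1]+b,z] for a in(-.028,.028) for b in(-.028,.028) for z in(.019,.019+(.12,.098,.076,.054)[i])])
        uv=cv2.projectPoints(g,cv2.Rodrigues(np.array(c["R"]))[0],np.array(c["t"]),K,np.array(c["dist"]))[0][:,0]
        w=np.zeros((480,640),np.uint8); cv2.fillConvexPoly(w,cv2.convexHull(uv.astype(np.int32)),1)
        m=mask(c["color"],k)*w
        if k in("tall","small"): m=(mask(c["color"],"tall")|mask(c["color"],"small"))*w
        q=max(cv2.findContours(m,0,1)[0],key=cv2.contourArea)
        X,C=toplane(c,q,.019); r=R[k]; u=sp[i]-C[:2];u/=np.linalg.norm(u); e=X-C[:2]
        al=(e@u).min()+r-np.linalg.norm(sp[i]-C[:2]); az=np.arctan2(e@[-u[1],u[0]],e@u)
        print(n,k,cv2.boundingRect(q),"dev along ray",round(al*1e3,1),"across",round((az.max()+az.min())/2*np.linalg.norm(sp[i]-C[:2])*1e3,1),"u",u.round(2))
    for q in blobs(c,"green"): print(n,"dish",toplane(c,cv2.fitEllipse(q)[0],.01)[0][0].round(4))
```

```text
top tall (223, 164, 44, 41) dev along ray -2.5 across 1.8 u [0.92 0.4 ]
top second (281, 157, 37, 29) dev along ray 17.1 across 2.3 u [0.99 0.1 ]
top third (340, 154, 27, 33) dev along ray 0.5 across -0.6 u [ 0.98 -0.19]
top small (392, 149, 31, 28) dev along ray 1.6 across -4.1 u [ 0.91 -0.42]
top dish [0.6076 0.2735]
side tall (345, 168, 26, 52) dev along ray 1.4 across 1.9 u [0.31 0.95]
side second (359, 200, 36, 45) dev along ray 2.6 across 0.8 u [0.35 0.93]
side third (386, 236, 24, 37) dev along ray 2.7 across -0.0 u [0.4  0.92]
side small (409, 274, 23, 30) dev along ray 3.0 across -0.7 u [0.46 0.89]
side dish [0.6065 0.2811]
side dish [0.4372 1.0858]
```

View pics/p7.png

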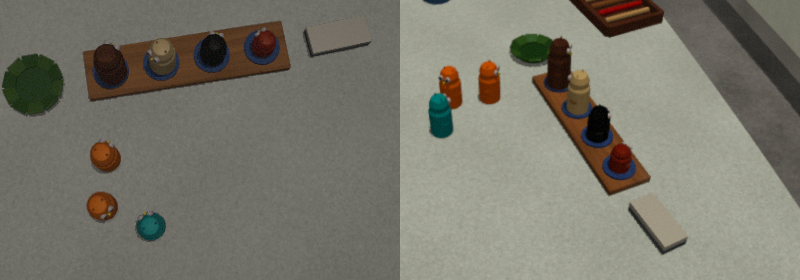

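View pics/p8.png

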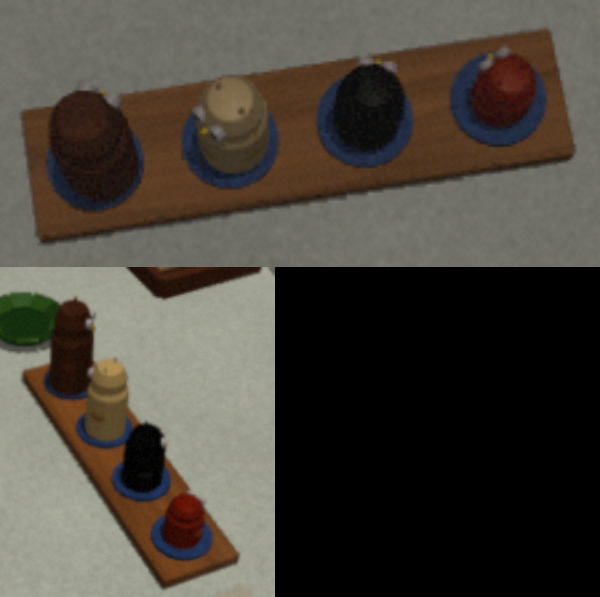

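All four stand upright in the right order with even blue rims around them. The dish has not moved. The lime owl's 17 mm top-view reading comes from an incomplete mask (box (281,157,37×29), head pixels mostly). The picture and the side view (2.6 mm) contradict it.

```bash
python3 -c "
from workcell import env
print(env.hand_in(), env.get_state()['clock'])"
```

```text
the job is handed in; nothing more can be done
the job is handed in; nothing more can be done
```

The four owls stand upright on the felt spots in order of height: walnut on spot_1 next to the leaf dish, limewood on spot_2, ebony on spot_3 and mahogany on spot_4 next to the stone. The job was handed in at about 31 s on the clock, with the gripper open and clear of everything.

- **Centring:** in the last pictures the owls read within about 3 mm of the spot centres. Part of that is mask-edge bias.
- **Readings that disagreed:** two top-view readings were worse. The limewood owl read 17 mm off along the ray. I discounted that as a bad colour mask, because the side view gave 2.6 mm and the felt rim looked even. The mahogany owl read 4 mm off across the ray, against 0.7 mm in the side view.
- **Dish and stone:** the dish read the same place before and after, to about 1 mm in the top view and 3 mm in the side view. I checked the stone only by eye, and it looked unmoved.
- **Refused call:** the first move call was refused because the rows had no gripper value. Nothing moved.

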